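Shut the draught shield and tare the balance

ROBOT

A 6-joint arm with a two-finger parallel gripper is mounted at the origin on the work surface. World frame = base frame: x ahead of the robot, y to its left, z up, the work surface at z = 0. Lengths are in m, angles in rad, forces in N, time in s.
With the tool pointing down it reaches from about 0.325 to 0.9 m from the base axis. Payload 6.1 kg.
Tool frame: the origin (TCP) lies on the front face of the gripper's body, between the roots of the fingers; the fingertips stand 73 mm ahead of it and the grasp point (between the pads) lies 54 mm ahead of it; z points along the fingers, y is the line along which they close (so a half turn about z gives the same grasp; the last joint's range is limited). The gripper opens to 85 mm and grips with 20 to 120 N. Pads are 22 mm wide; open, the fingers measure 114 mm over their backs; the gripper's body (76 mm by 85 mm) begins 54 mm behind the grasp point. The pads swing forward as they close: fully open they stand 13 mm farther back than shut.
Start: joints at [-1.339, 0.22, 1.526, -0, 1.395, -0.126], TCP at [0.219, -0.585, 0.304] pointing down, gripper open.
Joint ranges: [-2.98, 2.98], [-0.91, 2.08], [0.09, 2.57], [-1.24, 4.39], [0.2, 2.65], [-2.68, 2.68]. Speed limits (rad/s): [2.57, 2.57, 3.01, 3.14, 3.14, 3.14].

INTERFACE

Orientations are given as [roll, pitch, yaw] about the fixed x, y, z axes, in that order (R = Rz(yaw) Ry(pitch) Rx(roll)).
In Python, from cell import r gives the robot as it stands.
- The arm moves only by the shell command python3 -m pendant 'ROWS' [OPENING] [FORCE]. ROWS is JSON, a list of rows, each an object with "linear": the shift along the tool's x, y, z in units of 0.05 m (1.0 is 0.05 m), a list of three; "turn": the turn, a rotation vector about the tool's x, y, z in units of 0.1 rad (1.0 is 0.1 rad), a list of three. A call has 1 to 12 rows; each row shifts and turns the commanded pose from where the row before left it, along the tool's axes as they then stand; what a row does not reach is not made up. A row lasts 1/8 s, in which the tool goes at most 62.5 mm and 10.7 degrees, less where a joint would pass 70% of its speed; a pose out of reach is approached as far as the arm can. A call with a number of a shift or a turn outside -1 to 1 is refused whole. A call with a gripper value outside its range is refused whole. OPENING is the closure, from -1 (fully open) to 1 (shut), set as the call begins (- or left out, the last holds). The fingers move at their own pace and stop on an object; FORCE is the grip in N (left out, the last holds). Time passes only in rows, so rows that do not move let the fingers close. It gives the time, the measured TCP pose, the force, the opening and the grip force at its end, in the units of the state.
- r.state(): the state, without advancing time (a new reading comes with each control period).
- r.camera(name): name is "scene" or "top"; returns the picture (400x640x3 uint8, red, green, blue); there is no depth.
- r.camera_info(name): a dict with "fov_y" (degrees; the focal length in pixels is half the picture's height over the tangent of half this angle, whatever the lens; pixels are square), "cx", "cy" (the principal point, pixels), "R" (3x3) and "t" (3): a world point X has camera coordinates R X + t. Camera axes: x right, y down, z forward; pixel columns grow to the right and rows downward; lengths in m; the calibration is good to about 2 mm. A picture is of the moment at which its call begins. camera_info takes no time and is no camera call.
- r.close_job(): hands the job in; it is judged then, once.
The state is a dict: "t": time; "joint_positions": joint angles; "dq": joint speeds; "effort": joint torques, N m; "position": TCP position; "orientation": TCP orientation; "contact_force": force on the tool from outside, world axes, zero at the start; "ft_torque": the same for the moment, N m; "gripper_width": finger opening in m; "grasp_force": force on a finger pad.
Only numpy, scipy, OpenCV 4.12 (cv2) and the standard library are available. Lean on these libraries where they do the work, as an engineer would, in place of code of your own. Each camera call takes 0.05 s, during which the arm holds its last target. There are 200 camera calls.

TASK

A small dish is waiting on the pan of the lab balance. With the fingertips, and without gripping anything, push the knob of the draught shield's sliding top panel until the panel is fully shut, then gently press the long bar-shaped tare key all the way down, keep it down for at least two seconds and let it spring back up. Leave the round and the square key, the dish and the things beside the balance alone, and withdraw.

Things in the scene. Friction and masses are not known exactly. Their poses are not given: they have to be found in the camera images.
- balance: White laboratory balance, fixed: 300 mm deep (own x) by 220 mm wide (y). Origin on the bench under its centre; own -x is the front (towards the robot, apart from some yaw), z up. Deck 55 mm above the bench; three keys on it in a row across y, at x = -115 mm. Clear square draught shield at x -20 to +140, y -80 to +80 mm, rim 145 mm above the bench; weighing pan inside at x = +60 mm.
- lid (a joint): Sliding clear top panel of the draught shield, 160 mm square and 6 mm thick with a grey frame, its upper face 152 mm above the bench. Value in m: 0 = fully shut, at a firm end stop; grows as it slides rearwards (the balance's own +x), 0.10 at most. Starts part open, stays where left (about 1.5 N of friction), cannot be lifted.
- lid_knob (a point): Centre of the top of the panel's upright grey knob: a bar 14 mm thick (balance x) and 50 mm wide (y), rising 29 mm above the panel to 181 mm above the bench. It rides with the panel, at balance x = +5 mm when shut. To shut, push its rear face forwards (balance -x). Its springy foot gives 1 mm per 3 N along x, up to 10 mm, and springs back. Axes as the balance's.
- tare_top (a point): Centre of the top of the tare key: the grey bar-shaped key, 42 mm long (balance y) by 16 mm (balance x), the only long one of the three. Its top lies 70 mm above the bench when up, 15 mm above the deck. It may be in any of three places of the row (left, middle, right), 64 mm apart.
- tare_key (a joint): Travel of the tare key in m: 0 up, 0.006 fully down. Spring-loaded: starts to move at 1.5 N, fully down at 5 N; beyond that the whole key sinks further on a soft pad, 1 mm per 4 N. Springs back when released.
- tare_base: Black bezel of the tare key, 48 by 22 mm and 3 mm high, fixed on the deck; the tare key rides in it. Origin in the centre of its underside, on the deck, 55 mm above the bench. Axes as the balance's.
- round_key (a joint): Travel of the round key in m, 0 up, 0.006 down. Same spring as the tare key. To be left alone.
- round_base: Bezel of the round key (key 18 mm across, bezel 24 mm; key top 15 mm above the deck), in another place of the row. Origin in the centre of its underside, on the deck.
- square_key (a joint): Travel of the square key in m, 0 up, 0.006 down. Same spring as the tare key. To be left alone.
- square_base: Bezel of the square key (key 17 mm square, bezel 23 mm; key top 15 mm above the deck), in another place of the row. Origin in the centre of its underside, on the deck.
- dish: White ceramic weighing dish, 60 mm across and 22 mm high, loose on the pan inside the draught shield, its underside 67 mm above the bench. Origin in the centre of its underside.
- weight: Loose brass calibration weight with a knob top, 32 mm across and 50 mm high, on the bench to one side of the balance. Origin in the centre of its underside.
- jar: Loose amber glass jar, 60 mm across and 85 mm high, on the bench beside the balance. Origin in the centre of its underside.
- model: Loose ball-and-stick crystal model, a cube of eight 20 mm black balls 38 mm apart, 58 mm over all, on the bench beside the balance. Origin in the centre of its underside.
Not all that is in view belongs to the job. Several things have the shape of the weight; the one meant has the colours described above.

How it is judged:
By the outcome, as a careful person would: the job done as asked, in the order asked, and still so for the second after the job is handed in, with the robot touching nothing.
It also fails if it takes over 51 s, if anything falls off the work surface, if the arm or the gripper's body presses on something with over 40 N, if the wrist force passes 120 N, or if a joint passes its speed limit or range.

## Working session

There is one attempt and no reset: what is moved stays moved. The work goes in short steps, Python scripts to look and compute and a shell command to move; the robot and the scene stay as the last step left them, time stands still between calls to the robot, and variables do not carry over. Pictures are saved under pics/ and viewed, at most 10 in all, crops included, and the job is handed in when it is done.

```bash
mkdir -p pics; ls
python3 - <<'E'
from cell import r
import cv2
for n in("scene","top"):
    cv2.imwrite(f"pics/{n}0.png",r.camera(n)[:,:,::-1]); print(n,r.camera_info(n))
print(r.state())
E
```

```text
pics
scene {'fov_y': 57.367131583162205, 'cx': 325.6377287411807, 'cy': 193.03203407451517, 'R': array([[-0.79594282,  0.60528975, -0.00996684],
       [ 0.38350961,  0.49143132, -0.78193071],
       [-0.46839663, -0.62619452, -0.62328567]]), 't': array([ 0.42107785, -0.14184265,  1.11004422])}
top {'fov_y': 42.19426551665009, 'cx': 320.54454236205754, 'cy': 199.39689515147163, 'R': array([[ 0.01579245, -0.99987038,  0.00313514],
       [-0.99283849, -0.01605258, -0.11838098],
       [ 0.11841597, -0.00124316, -0.9929633 ]]), 't': array([0.04065295, 0.561327  , 1.32360473])}
{'t': 0.1, 'joint_positions': array([-1.33910163e+00,  2.21159572e-01,  1.52750576e+00,  3.23114306e-06,
        1.39465785e+00, -1.26104545e-01]), 'dq': array([ 0.0007499 , -0.00028237, -0.00329671,  0.00091771, -0.00099681,
       -0.00047291]), 'effort': array([ 1.07351443e-03, -4.98248148e+01, -3.90545404e+01, -2.68959229e-04,
        5.68558593e-03,  1.64207694e-05]), 'position': array([ 0.21878319, -0.58501839,  0.30289609]), 'orientation': array([-3.13987627e+00, -2.20804470e-04,  3.57798483e-01]), 'contact_force': array([ 0.51703735, -0.31676713, -0.20862553]), 'ft_torque': array([ 0.03587144,  0.01196122, -0.02119178]), 'grasp_force': 0.0, 'gripper_width': 0.08487240343382445}
```

View pics/scene0.png

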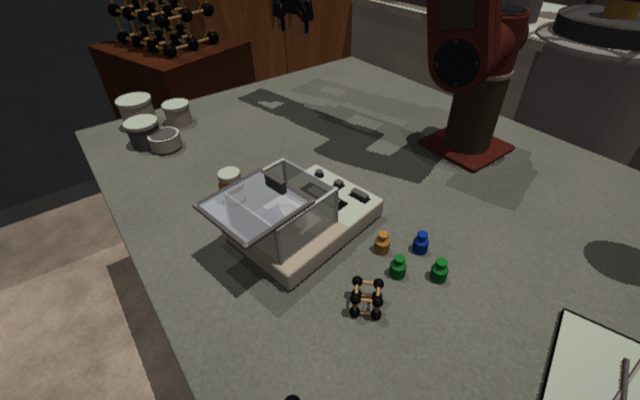

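View pics/top0.png

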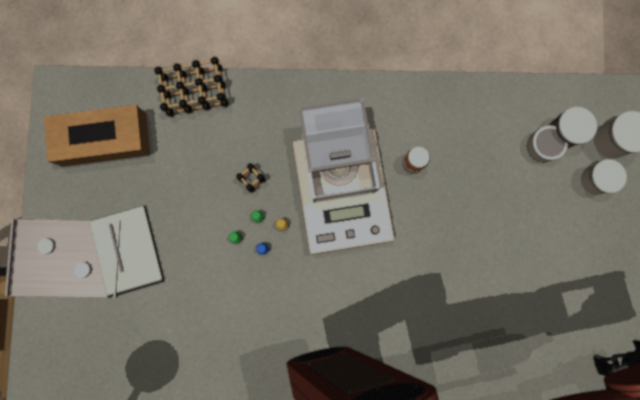

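The scene view shows the balance with its panel part open, and keys at about (319,173), (338,183) and (360,195). In the top view the knob is near (340,155). Candidates for the tare key in that view are (326,238), which looks long, (350,234), which looks square, and (375,230), which looks round. I'd choose (326,238), and I'll check it in a crop.

```bash
python3 - <<'E'
import cv2
a=cv2.imread("pics/top0.png")[95:255,285:405]
cv2.imwrite("pics/crop_top.png",cv2.resize(a,None,fx=3.7,fy=3.7,interpolation=cv2.INTER_CUBIC))
a=cv2.imread("pics/scene0.png")[150:290,185:395]
cv2.imwrite("pics/crop_sc.png",cv2.resize(a,None,fx=3.8,fy=3.8,interpolation=cv2.INTER_CUBIC))
E
cat > h.py <<'E'
import numpy as np
from cell import r
def ray(n,u,v):
    i=r.camera_info(n); f=200/np.tan(np.radians(i["fov_y"]/2))
    d=i["R"].T@np.array([(u-i["cx"])/f,(v-i["cy"])/f,1]); return -i["R"].T@i["t"],d
def on(n,u,v,z):
    o,d=ray(n,u,v); return o+d*(z-o[2])/d[2]
def px(n,X):
    i=r.camera_info(n); f=200/np.tan(np.radians(i["fov_y"]/2)); c=i["R"]@np.array(X)+i["t"]
    return np.array([i["cx"]+f*c[0]/c[2],i["cy"]+f*c[1]/c[2]])
E
```

```text
(no output)
```

View pics/crop_top.png

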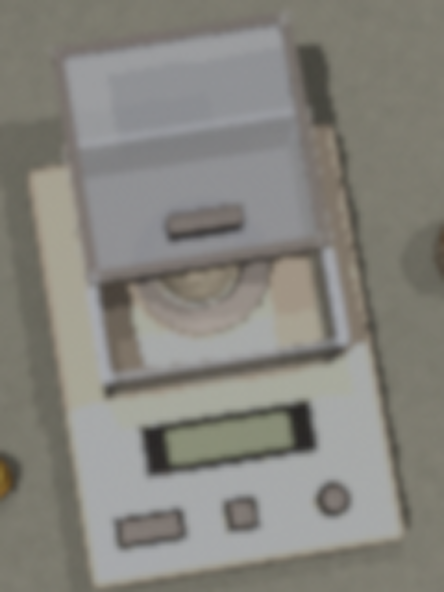

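View pics/crop_sc.png

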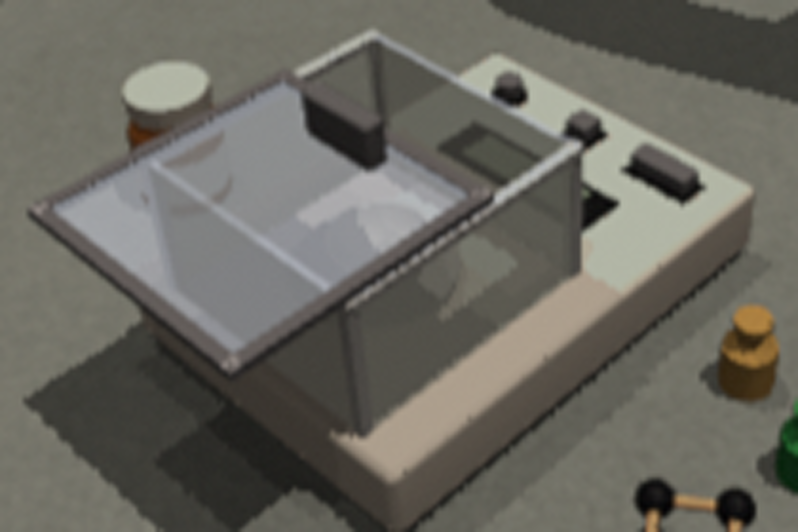

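The crops confirm the choice. The tare bar is at crop (151,528), or top pixel (325.8,237.7). The square key is at (242,514) and the round one at (334,498). The knob top is at about (205,217), or top pixel (340.4,153.6).

Run:
```python
from h import *
T=lambda x,y:(285+(x+.5)/3.7-.5,95+(y+.5)/3.7-.5)
S=lambda x,y:(185+(x+.5)/3.8-.5,150+(y+.5)/3.8-.5)
P={}
for k,p,z in[("tare",(151,527),.07),("sq",(242,513),.07),("rd",(334,497),.07),("knobL",(168,220),.181),("knobR",(243,213),.181),
 ("fl",(97,583),.055),("fr",(403,537),.055),("lidfl",(96,277),.152),("lidfr",(327,247),.152),("lidrl",(62,55),.152),("lidrr",(287,18),.152)]:
    P[k]=on("top",*T(*p),z); print(k,P[k].round(4))
for k,p,z in[("tareS",(665,168),.07),("sqS",(585,125),.07),("rdS",(510,82),.07),("knobS",(344,112),.181),("lidfl S",(490,192),.152),("lidrl S",(232,362),.152),("lidrr",(38,208),.152),("lidfr",(290,75),.152)]:
    print(k,on("scene",*S(*p),z).round(4))
d=P["rd"]-P["tare"]; print("yaw keys",np.degrees(np.arctan2(d[0],-d[1])),np.linalg.norm(d))
d=P["fr"]-P["fl"]; print("yaw front",np.degrees(np.arctan2(d[0],-d[1])),np.linalg.norm(d))
print(-r.camera_info("top")["R"].T@r.camera_info("top")["t"])
```

```text
tare [0.4607 0.0358 0.07  ]
sq [ 0.4712 -0.0262  0.07  ]
rd [ 0.4831 -0.089   0.07  ]
knobL [0.6508 0.0291 0.181 ]
knobR [ 0.6561 -0.0186  0.181 ]
fl [0.4223 0.0722 0.055 ]
fr [ 0.4572 -0.1383  0.055 ]
lidfl [0.6184 0.0748 0.152 ]
lidfr [ 0.6407 -0.0751  0.152 ]
lidrl [0.7663 0.0999 0.152 ]
lidrr [ 0.7939 -0.0481  0.152 ]
tareS [0.4638 0.0418 0.07  ]
sqS [ 0.4745 -0.0204  0.07  ]
rdS [ 0.4836 -0.086   0.07  ]
knobS [0.6548 0.0127 0.181 ]
lidfl S [0.6145 0.0779 0.152 ]
lidrl S [0.7675 0.1023 0.152 ]
lidrr [ 0.7943 -0.0469  0.152 ]
lidfr [ 0.6421 -0.0706  0.152 ]
yaw keys 10.206562622991786 0.12681714645656944
yaw front 9.4180613481447 0.21338784024288246
[0.39992911 0.05130388 1.38061391]
```

Measured: balance yaw is about 10°, its origin is about (0.586,-0.004), the lid is open about 64 mm, and the tare key is at about (0.462,0.038). I'll fly behind the knob with the fingers shut.

```bash
python3 -m pendant '[{"linear":[0,0,0],"turn":[0,0,0.92]},{"linear":[0,0,0],"turn":[0,0,0.92]},{"linear":[0.9,-0.8,0],"turn":[0,0,0]},{"linear":[0.9,-0.8,0],"turn":[0,0,0]},{"linear":[0.9,-0.8,0],"turn":[0,0,0]},{"linear":[0.9,-0.8,0],"turn":[0,0,0]},{"linear":[0.9,-0.8,0],"turn":[0,0,0]},{"linear":[0.9,-0.8,0],"turn":[0,0,0]},{"linear":[0.9,-0.8,0],"turn":[0,0,0]},{"linear":[0.9,-0.8,0],"turn":[0,0,0]},{"linear":[0.9,-0.8,0],"turn":[0,0,0]},{"linear":[0.9,-0.8,0],"turn":[0,0,0]}]' 1 20
python3 -m pendant '[{"linear":[0.8,-0.7,0],"turn":[0,0,0]},{"linear":[0.8,-0.7,0],"turn":[0,0,0]},{"linear":[0.4,-0.4,0],"turn":[0,0,0]},{"linear":[0,0,0],"turn":[0,0,0]}]'
cat >> h.py <<'E'
def show():
    s=r.state(); a=np.radians(10); p=s["position"]; d=p[:2]-[.586,-.004]
    print("t",s["t"],"p",p.round(4),"rpy",s["orientation"].round(3),"F",s["contact_force"].round(1),"w",round(s["gripper_width"],4))
    print("balance xy",(d@[np.cos(a),np.sin(a)]).round(4),(d@[-np.sin(a),np.cos(a)]).round(4),"tip z",(p[2]-.073).round(4))
E
python3 - <<'E'
from h import *
import cv2
show()
a=r.camera("scene")[:,:,::-1][60:290,185:395]
cv2.imwrite("pics/s1.png",cv2.resize(a,None,fx=2.6,fy=2.6,interpolation=cv2.INTER_CUBIC))
E
```

```text
t: 1.6
position: [0.5937, -0.1118, 0.3035]
orientation: [-3.141, 0.0, 0.174]
contact_force: [-0.4, -0.8, 0.5]
gripper_width: 0.0001
grasp_force: 0.0
t: 2.1
position: [0.6763, -0.0055, 0.3028]
orientation: [-3.141, 0.001, 0.177]
contact_force: [-0.1, -0.2, 0.3]
gripper_width: 0.0002
grasp_force: 0.0
t 2.1 p [ 0.6763 -0.0055  0.3028] rpy [-3.141e+00  1.000e-03  1.770e-01] F [-0.1 -0.2  0.3] w 0.0002
balance xy 0.0886 -0.0172 tip z 0.2298
```

View pics/s1.png

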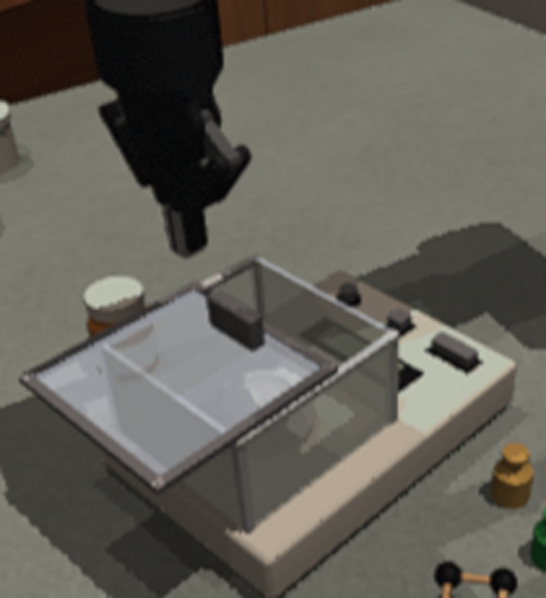

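The gripper is above the panel with its shut tips at about pixel (257,154), above and to the right of the knob at (275,184). I'll move behind it and check the tip height against the camera.

```bash
python3 - <<'E'
from h import *
for z in (.22,.23,.24): print(z,px("scene",[.6763,-.0055,z]).round(1))
E
python3 -m pendant '[{"linear":[0.46,-0.34,0],"turn":[0,0,0]},{"linear":[0,0,0.4],"turn":[0,0,0]},{"linear":[0,0,0.4],"turn":[0,0,0]},{"linear":[0,0,0],"turn":[0,0,0]}]'
python3 - <<'E'
from h import *
import cv2
show()
a=r.camera("scene")[:,:,::-1][60:290,185:395]
cv2.imwrite("pics/s2.png",cv2.resize(a,None,fx=2.6,fy=2.6,interpolation=cv2.INTER_CUBIC))
E
```

```text
0.22 [257.6 161.3]
0.23 [256.9 156.7]
0.24 [256.2 151.9]
t: 2.65
position: [0.6934, 0.0121, 0.2598]
orientation: [-3.14, 0.007, 0.173]
contact_force: [-1.0, -0.5, 1.1]
gripper_width: 0.0
grasp_force: 0.0
t 2.65 p [0.6934 0.0121 0.2598] rpy [-3.14   0.007  0.173] F [-1.  -0.5  1.1] w 0.0
balance xy 0.1085 -0.0028 tip z 0.1868
```

View pics/s2.png

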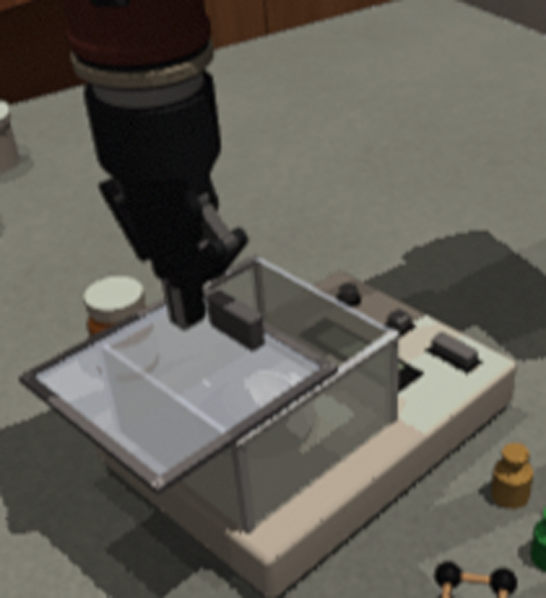

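The tips, at crop (185,322), are behind the knob and lined up with it. I'll lower and push.

```bash
python3 -m pendant '[{"linear":[0,0,0.48],"turn":[0,0,0]},{"linear":[0,0,0],"turn":[0,0,0]},{"linear":[-0.2,0,0],"turn":[0,0,0]},{"linear":[-0.2,0,0],"turn":[0,0,0]},{"linear":[-0.1,0,0],"turn":[0,0,0]},{"linear":[-0.1,0,0],"turn":[0,0,0]},{"linear":[-0.1,0,0],"turn":[0,0,0]},{"linear":[-0.1,0,0],"turn":[0,0,0]}]'
python3 -c "from h import *;show()"
python3 -m pendant '[{"linear":[-0.15,0,0],"turn":[0,0,0]},{"linear":[-0.15,0,0],"turn":[0,0,0]},{"linear":[-0.15,0,0],"turn":[0,0,0]},{"linear":[-0.1,0,0],"turn":[0,0,0]},{"linear":[-0.1,0,0],"turn":[0,0,0]},{"linear":[-0.1,0,0],"turn":[0,0,0]}]'
python3 -c "from h import *;show()"
```

```text
t: 3.7
position: [0.6562, 0.0061, 0.2403]
orientation: [3.141, -0.001, 0.174]
contact_force: [1.7, 0.7, 1.5]
gripper_width: -0.0001
grasp_force: 0.9
t 3.7 p [0.6562 0.0061 0.2403] rpy [ 3.141e+00 -1.000e-03  1.740e-01] F [1.7 0.7 1.5] w -0.0001
balance xy 0.0709 -0.0023 tip z 0.1673
t: 4.45
position: [0.6189, -0.0005, 0.2398]
orientation: [3.142, 0.0, 0.174]
contact_force: [1.7, -0.6, 0.7]
gripper_width: 0.0001
grasp_force: 0.9
t 4.45 p [ 6.189e-01 -5.000e-04  2.398e-01] rpy [3.142 0.    0.174] F [ 1.7 -0.6  0.7] w 0.0001
balance xy 0.033 -0.0022 tip z 0.1668
```

```bash
python3 -m pendant '[{"linear":[-0.08,0,0],"turn":[0,0,0]},{"linear":[-0.08,0,0],"turn":[0,0,0]},{"linear":[-0.06,0,0],"turn":[0,0,0]},{"linear":[0,0,0],"turn":[0,0,0]}]'
python3 -c "from h import *;show()"
python3 -m pendant '[{"linear":[-0.04,0,0],"turn":[0,0,0]},{"linear":[-0.04,0,0],"turn":[0,0,0]},{"linear":[0,0,0],"turn":[0,0,0]}]'
python3 -c "from h import *;show()"
```

```text
t: 4.95
position: [0.6081, -0.0023, 0.2398]
orientation: [-3.141, 0.001, 0.174]
contact_force: [0.9, -0.4, 0.2]
gripper_width: 0.0002
grasp_force: 0.3
t 4.95 p [ 0.6081 -0.0023  0.2398] rpy [-3.141e+00  1.000e-03  1.740e-01] F [ 0.9 -0.4  0.2] w 0.0002
balance xy 0.022 -0.0021 tip z 0.1668
t: 5.32
position: [0.6053, -0.0027, 0.2399]
orientation: [3.142, -0.003, 0.174]
contact_force: [7.8, 1.2, -2.2]
gripper_width: 0.0004
grasp_force: 3.4
t 5.325 p [ 0.6053 -0.0027  0.2399] rpy [ 3.142e+00 -3.000e-03  1.740e-01] F [ 7.8  1.2 -2.2] w 0.0004
balance xy 0.0192 -0.0021 tip z 0.1669
```

```bash
python3 -m pendant '[{"linear":[-0.03,0,0],"turn":[0,0,0]},{"linear":[0,0,0],"turn":[0,0,0]},{"linear":[0,0,0],"turn":[0,0,0]}]'
python3 -c "from h import *;show()"
python3 -m pendant '[{"linear":[0.1,0,0],"turn":[0,0,0]},{"linear":[0.3,0,0],"turn":[0,0,0]},{"linear":[0,0,-0.6],"turn":[0,0,0]},{"linear":[0,0,-0.7],"turn":[0,0,0]},{"linear":[0,0,0],"turn":[0,0,0]}]'
python3 - <<'E'
from h import *
import cv2
show()
a=r.camera("scene")[:,:,::-1][60:290,185:395]
b=r.camera("top")[:,:,::-1][95:255,285:405]
cv2.imwrite("pics/s3.png",np.hstack([cv2.resize(a,(480,526)),cv2.resize(b[:,:],(320,526))]))
E
```

```text
t: 5.7
position: [0.6044, -0.0029, 0.2399]
orientation: [3.141, -0.004, 0.174]
contact_force: [9.0, 0.4, -4.4]
gripper_width: 0.0001
grasp_force: 4.6
t 5.7 p [ 0.6044 -0.0029  0.2399] rpy [ 3.141 -0.004  0.174] F [ 9.   0.4 -4.4] w 0.0001
balance xy 0.0183 -0.0021 tip z 0.1669
t: 6.32
position: [0.6238, 0.0001, 0.3084]
orientation: [3.14, -0.005, 0.174]
contact_force: [0.8, -0.1, 0.2]
gripper_width: -0.0
grasp_force: 0.0
t 6.325 p [6.238e-01 1.000e-04 3.084e-01] rpy [ 3.14  -0.005  0.174] F [ 0.8 -0.1  0.2] w -0.0
balance xy 0.0379 -0.0025 tip z 0.2354
```

View pics/s3.png

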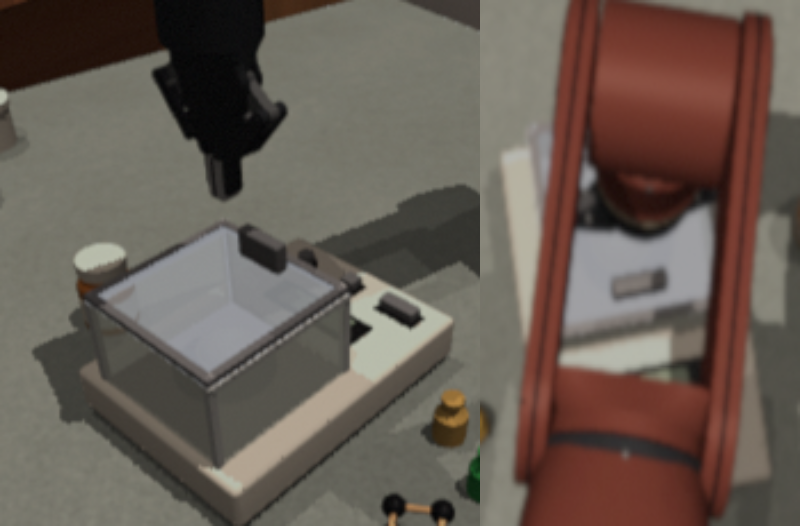

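The panel is flush with the shield and the force rose against the stop, so it is shut. Next I move above the tare key.

```bash
python3 -m pendant '[{"linear":[-0.77,-0.33,0],"turn":[0,0,0]},{"linear":[-0.77,-0.33,0],"turn":[0,0,0]},{"linear":[-0.77,-0.33,0],"turn":[0,0,0]},{"linear":[-0.75,-0.33,0],"turn":[0,0,0]},{"linear":[0,0,0],"turn":[0,0,0]},{"linear":[0,0,0.8],"turn":[0,0,0]},{"linear":[0,0,0.8],"turn":[0,0,0]},{"linear":[0,0,0.6],"turn":[0,0,0]},{"linear":[0,0,0.4],"turn":[0,0,0]},{"linear":[0,0,0],"turn":[0,0,0]},{"linear":[0,0,0],"turn":[0,0,0]}]'
python3 - <<'E'
from h import *
import cv2
show()
a=r.camera("scene")[:,:,::-1][100:270,245:445]
cv2.imwrite("pics/s4.png",cv2.resize(a,None,fx=3.5,fy=3.5,interpolation=cv2.INTER_CUBIC))
E
```

```text
t: 7.8
position: [0.4611, 0.0386, 0.1752]
orientation: [3.142, -0.0, 0.174]
contact_force: [-0.3, -0.6, 0.8]
gripper_width: -0.0002
grasp_force: 0.0
t 7.8 p [0.4611 0.0386 0.1752] rpy [ 3.142 -0.     0.174] F [-0.3 -0.6  0.8] w -0.0002
balance xy -0.1156 0.0636 tip z 0.1022
```

View pics/s4.png

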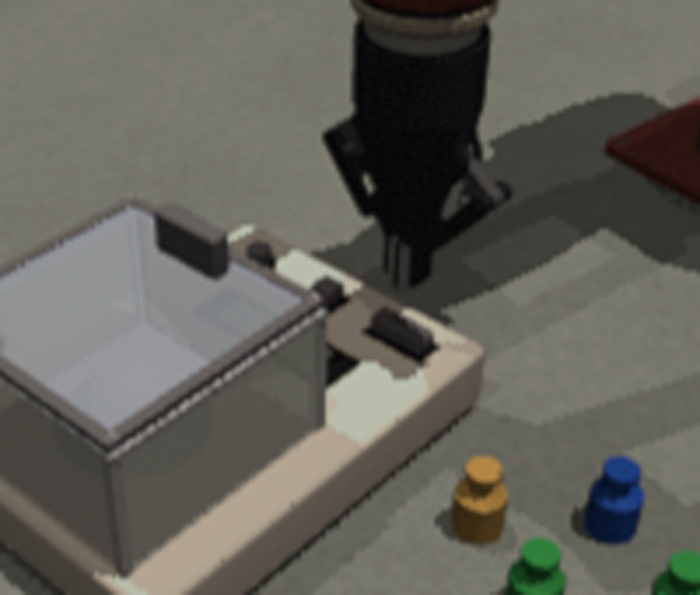

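The fingertips at crop (405,275) hang directly over the tare bar at (402,328). I'll press slowly, watching the force.

```bash
python3 -m pendant '[{"linear":[0,0,0.3],"turn":[0,0,0]},{"linear":[0,0,0.24],"turn":[0,0,0]},{"linear":[0,0,0],"turn":[0,0,0]},{"linear":[0,0,0],"turn":[0,0,0]}]'
python3 -c "from h import *;show()"
python3 -m pendant '[{"linear":[0,0,0.04],"turn":[0,0,0]},{"linear":[0,0,0.04],"turn":[0,0,0]},{"linear":[0,0,0.04],"turn":[0,0,0]},{"linear":[0,0,0.04],"turn":[0,0,0]},{"linear":[0,0,0],"turn":[0,0,0]},{"linear":[0,0,0],"turn":[0,0,0]}]'
python3 -c "from h import *;show()"
```

```text
t: 8.35
position: [0.4605, 0.0388, 0.1478]
orientation: [-3.142, 0.0, 0.174]
contact_force: [0.1, 0.1, 0.9]
gripper_width: -0.0001
grasp_force: 0.0
t 8.35 p [0.4605 0.0388 0.1478] rpy [-3.142  0.     0.174] F [0.1 0.1 0.9] w -0.0001
balance xy -0.1161 0.0639 tip z 0.0748
t: 9.1
position: [0.4607, 0.0388, 0.1401]
orientation: [3.141, -0.0, 0.174]
contact_force: [-0.5, 1.2, 3.1]
gripper_width: -0.0001
grasp_force: 1.2
t 9.1 p [0.4607 0.0388 0.1401] rpy [ 3.141 -0.     0.174] F [-0.5  1.2  3.1] w -0.0001
balance xy -0.1159 0.0639 tip z 0.0671
```

```bash
python3 -m pendant '[{"linear":[0,0,0.03],"turn":[0,0,0]},{"linear":[0,0,0.03],"turn":[0,0,0]},{"linear":[0,0,0.03],"turn":[0,0,0]},{"linear":[0,0,0],"turn":[0,0,0]},{"linear":[0,0,0],"turn":[0,0,0]}]'
python3 -c "from h import *;show()"
```

```text
t: 9.72
position: [0.4607, 0.0388, 0.1355]
orientation: [3.142, -0.0, 0.174]
contact_force: [-0.4, -0.3, 3.9]
gripper_width: 0.0004
grasp_force: 2.3
t 9.725 p [0.4607 0.0388 0.1355] rpy [ 3.142 -0.     0.174] F [-0.4 -0.3  3.9] w 0.0004
balance xy -0.116 0.0639 tip z 0.0625
```

```bash
python3 -m pendant '[{"linear":[0,0,0.03],"turn":[0,0,0]},{"linear":[0,0,0],"turn":[0,0,0]},{"linear":[0,0,0],"turn":[0,0,0]}]'
python3 -m pendant '[{"linear":[0,0,0.03],"turn":[0,0,0]},{"linear":[0,0,0],"turn":[0,0,0]},{"linear":[0,0,0],"turn":[0,0,0]}]'
```

```text
t: 10.1
position: [0.4608, 0.0388, 0.1344]
orientation: [3.141, -0.0, 0.174]
contact_force: [-2.7, -0.2, 8.2]
gripper_width: 0.0
grasp_force: 4.1
t: 10.48
position: [0.4608, 0.0388, 0.1333]
orientation: [3.141, -0.0, 0.174]
contact_force: [-3.1, 0.3, 11.6]
gripper_width: 0.0003
grasp_force: 6.0
```

The slope is now the pad's 4 N/mm at 11.6 N, so the key is fully down. I'll hold for 3 s, then lift slowly.

```bash
H='x'; python3 -m pendant '[{"linear":[0,0,0],"turn":[0,0,0]},{"linear":[0,0,0],"turn":[0,0,0]},{"linear":[0,0,0],"turn":[0,0,0]},{"linear":[0,0,0],"turn":[0,0,0]},{"linear":[0,0,0],"turn":[0,0,0]},{"linear":[0,0,0],"turn":[0,0,0]},{"linear":[0,0,0],"turn":[0,0,0]},{"linear":[0,0,0],"turn":[0,0,0]},{"linear":[0,0,0],"turn":[0,0,0]},{"linear":[0,0,0],"turn":[0,0,0]},{"linear":[0,0,0],"turn":[0,0,0]},{"linear":[0,0,0],"turn":[0,0,0]}]'
python3 -m pendant '[{"linear":[0,0,0],"turn":[0,0,0]},{"linear":[0,0,0],"turn":[0,0,0]},{"linear":[0,0,0],"turn":[0,0,0]},{"linear":[0,0,0],"turn":[0,0,0]},{"linear":[0,0,0],"turn":[0,0,0]},{"linear":[0,0,0],"turn":[0,0,0]},{"linear":[0,0,0],"turn":[0,0,0]},{"linear":[0,0,0],"turn":[0,0,0]},{"linear":[0,0,0],"turn":[0,0,0]},{"linear":[0,0,0],"turn":[0,0,0]},{"linear":[0,0,0],"turn":[0,0,0]},{"linear":[0,0,0],"turn":[0,0,0]}]'
python3 -m pendant '[{"linear":[0,0,-0.06],"turn":[0,0,0]},{"linear":[0,0,-0.1],"turn":[0,0,0]},{"linear":[0,0,-0.1],"turn":[0,0,0]},{"linear":[0,0,-0.3],"turn":[0,0,0]},{"linear":[0,0,-0.8],"turn":[0,0,0]},{"linear":[0,0,-0.8],"turn":[0,0,0]},{"linear":[0,0,-0.8],"turn":[0,0,0]},{"linear":[-0.4,0.9,0],"turn":[0,0,0]},{"linear":[-0.4,0.9,0],"turn":[0,0,0]},{"linear":[-0.2,0.9,0],"turn":[0,0,0]},{"linear":[0,1,0],"turn":[0,0,0]},{"linear":[0,1,0],"turn":[0,0,0]}]'
python3 -m pendant '[{"linear":[0,1,0],"turn":[0,0,0]},{"linear":[0,1,0],"turn":[0,0,0]},{"linear":[0,1,0],"turn":[0,0,0]},{"linear":[0,0,0],"turn":[0,0,0]},{"linear":[0,0,0],"turn":[0,0,0]}]'
python3 - <<'E'
from h import *
import cv2
show()
a=r.camera("scene")[:,:,::-1][140:330,185:455]
b=r.camera("top")[:,:,::-1][95:255,225:435]
cv2.imwrite("pics/s5.png",np.vstack([cv2.resize(a,(426,300)),cv2.resize(b,(426,300))]))
E
```

```text
t: 11.98
position: [0.4608, 0.0388, 0.1333]
orientation: [3.142, -0.0, 0.174]
contact_force: [-4.9, 0.5, 11.5]
gripper_width: 0.0001
grasp_force: 6.0
t: 13.48
position: [0.4608, 0.0388, 0.1333]
orientation: [3.141, -0.0, 0.174]
contact_force: [-3.8, 0.5, 11.7]
gripper_width: -0.0002
grasp_force: 6.0
t: 14.98
position: [0.4518, -0.2029, 0.2813]
orientation: [3.141, -0.001, 0.174]
contact_force: [0.9, 0.0, 0.1]
gripper_width: -0.0001
grasp_force: 0.0
t: 15.6
position: [0.4776, -0.3486, 0.2803]
orientation: [-3.14, 0.001, 0.173]
contact_force: [0.5, 0.3, -0.5]
gripper_width: 0.0001
grasp_force: 0.0
t 15.6 p [ 0.4776 -0.3486  0.2803] rpy [-3.14e+00  1.00e-03  1.73e-01] F [ 0.5  0.3 -0.5] w 0.0001
balance xy -0.1666 -0.3206 tip z 0.2073
```

View pics/s5.png

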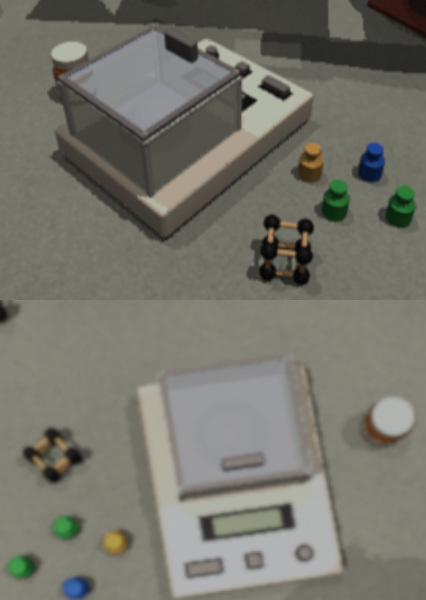

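Both views show the panel flush on the shield with its knob at about top pixel (344.8,180.7). The tare bar is up, and the weight, jar, model and dish are where they were. I'll check the knob number and hand in.

Run:
```python
from h import *
a=np.radians(10)
print("knob balance x",(on("top",344.8,180.7,.181)[:2]-[.586,-.004])@[np.cos(a),np.sin(a)])
print(r.close_job())
```

```text
knob balance x 0.0015545565523109324
the job is handed in; nothing more can be done
None
```

The panel is shut against its end stop, and the tare key was held fully down at about 11.6 N for 3 s, then released and seen back up. The arm withdrew at 15.6 s touching nothing else, and the job is handed in; no verdict was returned.

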